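# Clear the inspection pad and put the tool away

### The job

Swing the magnifier off to the robot's right until it no longer hangs over the grey inspection pad. Then take the one tool left on the pad beside the mirrored yo-yo and set it down gently, not dropped, in the tray bay whose label pictures it: flat on the bay floor, tweezers or T-handle key lying straight along the bay (either way round), the press cup upright with its mouth up. Leave the other two tools and both yo-yos where they are, and the magnifier clear of the pad.

Things in the scene. Friction and masses are not known exactly. Their poses are not given: they have to be found in the camera images.
- pad: Inspection pad: grey rectangle with a thin white border, 240 mm (x) by 180 mm (y), flush in the black rubber mat, whose top is 3 mm above the work surface. Origin: its centre, at mat height. The mirrored yo-yo lies on its far half and one of the three tools on its near half; the other two tools lie on the mat 200 mm or more to the right of it.
- cup: Brass bearing seat press cup, open at the top, standing on the mat mouth up: foot flange 60 mm across and 12 mm high, above it a plain body 48 mm across up to 64 mm high, wall 6 mm. About 0.35 kg. Origin: centre of the underside; z up through the mouth. Grip the body across its outside, about 45 mm up.
- tweezers: Chrome tweezers, rigid (the legs do not give), lying flat: 130 mm long along x (joined end at -x, points at +x), 12 mm thick (z). Widest, 24 mm along y, with flat parallel outer faces from x = -20 to +20 mm, the place to grip. About 0.06 kg. Origin: middle of its length, at half thickness.
- key: T-handle hex key lying flat: steel round shaft 14 mm thick along x, overall 120 mm long, black crossbar 64 mm long (along y) and 14 mm thick centred at x = -53 mm. About 0.12 kg, balanced near x = -15 mm on the shaft. Origin: middle of the overall length, on the shaft's axis (7 mm above what it lies on).
- yoyo: Mirrored steel yo-yo lying on one face on the pad, 56 mm across, 42 mm high; leave it. Origin: centre of its underside.
- yoyo_spare: Aluminium yo-yo of the same size lying on the mat farther back; leave it. Origin: centre of its underside.
- label_cup: White clip-on label plate (36 x 76 x 2 mm) on the ledge at the far end of a bay of the grey storage tray; it carries a raised black picture of a round ring (the cup from above). The three labels change places between starts. Origin: centre of its underside; x points along the bay, away from the bay. The bay it names has its centre 100 mm along -x from here.
- label_tweezers: White clip-on label plate (36 x 76 x 2 mm) on the ledge at the far end of a bay of the grey storage tray; it carries a raised black picture of the tweezers (two bowed lines that meet at both ends). The three labels change places between starts. Origin: centre of its underside; x points along the bay, away from the bay. The bay it names has its centre 100 mm along -x from here.
- label_key: White clip-on label plate (36 x 76 x 2 mm) on the ledge at the far end of a bay of the grey storage tray; it carries a raised black picture of a T (the T-handle key). The three labels change places between starts. Origin: centre of its underside; x points along the bay, away from the bay. The bay it names has its centre 100 mm along -x from here.
- home_cup (a point): Middle of the floor of the tray bay that belongs to the press cup (the bay beside the label with its picture). x runs along the bay's length, y across, z up. All three bays alike: inside 150 mm (x) by about 82 mm (y), floor 4 mm thick, walls 4 mm thick standing 14 mm above the floor. Neighbouring bays are 86 mm apart along y.
- home_tweezers (a point): Middle of the floor of the tray bay that belongs to the tweezers (the bay beside the label with its picture). x runs along the bay's length, y across, z up. All three bays alike: inside 150 mm (x) by about 82 mm (y), floor 4 mm thick, walls 4 mm thick standing 14 mm above the floor. Neighbouring bays are 86 mm apart along y.
- home_key (a point): Middle of the floor of the tray bay that belongs to the T-handle key (the bay beside the label with its picture). x runs along the bay's length, y across, z up. All three bays alike: inside 150 mm (x) by about 82 mm (y), floor 4 mm thick, walls 4 mm thick standing 14 mm above the floor. Neighbouring bays are 86 mm apart along y.
- mag_lens (a point): Centre of the round lens head (120 mm across, 22 mm thick, underside 203 mm above the work surface), 265 mm from the upright hinge axis of its aluminium swing arm. It starts over or nearly over the pad. The arm swings level about the hinge: seen from above, anticlockwise takes lens and knob to the robot's right (-y), for 1.2 rad or more from any start; the other way a stop comes after at most 0.4 rad. It stays where it is left; about 1 N at the knob moves it.
- mag_knob (a point): Upright black knob at the lens's outer edge, 338 mm from the hinge axis on the line through the lens centre: a cylinder 22 mm across standing free from about 222 to 272 mm above the work surface. This point is on its axis at 252 mm. Its x axis points level, straight away from the hinge axis, which is therefore 338 mm along -x from here (aluminium post 26 mm thick, 0.2 m tall). It can be gripped from above or pushed.

How it is judged (in metres and radians):
On the way:
1. the magnifier is swung off the pad, to the right (horizontal distance between mag_lens and pad above 0.15 m and y of mag_lens in the frame of pad below -0.05 m), for 0.2 s.
At the end, for the whole second after the job is handed in: The tool from the pad rests on the floor of its own labelled bay: cup upright (0.1 rad), tweezers or key flat (0.1 rad) and along the bay (0.3 rad, either way). Other tools and yo-yos within 20 mm of their start; lens centre 150 mm or more from the pad centre, to its right (all of step 1 and ((x of cup in the frame of home_cup between -0.047 and 0.047 m and y of cup in the frame of home_cup between -0.014 and 0.014 m and z of cup in the frame of home_cup below 0.004 m and linear speed of cup below 0.02 m/s and angle between cup's own z axis and vertical below 0.1 rad and distance of each of tweezers, key from where it was at the start of the episode below 0.02 m) or (x of tweezers in the frame of home_tweezers between -0.014 and 0.014 m and y of tweezers in the frame of home_tweezers between -0.032 and 0.032 m and z of tweezers in the frame of home_tweezers below 0.01 m and linear speed of tweezers below 0.02 m/s and angle between the z axis of tweezers and the z axis of home_tweezers, either way round below 0.1 rad and angle between the x axis of tweezers and the x axis of home_tweezers, either way round below 0.3 rad and distance of each of cup, key from where it was at the start of the episode below 0.02 m) or (x of key in the frame of home_key between -0.018 and 0.018 m and y of key in the frame of home_key between -0.012 and 0.012 m and z of key in the frame of home_key below 0.011 m and linear speed of key below 0.02 m/s and angle between the z axis of key and the z axis of home_key, either way round below 0.1 rad and angle between the x axis of key and the x axis of home_key, either way round below 0.3 rad and distance of each of cup, tweezers from where it was at the start of the episode below 0.02 m)) and horizontal distance between each of cup, tweezers, key and pad above 0.15 m and distance of each of yoyo, yoyo_spare from where it was at the start of the episode below 0.02 m); the robot touches nothing.
It fails at once if a tool is dropped or thrown into the tray (faster than 0.7 m/s while low over a bay) ((horizontal distance between cup and home_cup below 0.08 m and height (world z) of cup below 0.035 m and linear speed of cup above 0.7 m/s) or (horizontal distance between cup and home_tweezers below 0.08 m and height (world z) of cup below 0.035 m and linear speed of cup above 0.7 m/s) or (horizontal distance between cup and home_key below 0.08 m and height (world z) of cup below 0.035 m and linear speed of cup above 0.7 m/s) or (horizontal distance between tweezers and home_cup below 0.08 m and height (world z) of tweezers below 0.035 m and linear speed of tweezers above 0.7 m/s) or (horizontal distance between tweezers and home_tweezers below 0.08 m and height (world z) of tweezers below 0.035 m and linear speed of tweezers above 0.7 m/s) or (horizontal distance between tweezers and home_key below 0.08 m and height (world z) of tweezers below 0.035 m and linear speed of tweezers above 0.7 m/s) or (horizontal distance between key and home_cup below 0.08 m and height (world z) of key below 0.035 m and linear speed of key above 0.7 m/s) or (horizontal distance between key and home_tweezers below 0.08 m and height (world z) of key below 0.035 m and linear speed of key above 0.7 m/s) or (horizontal distance between key and home_key below 0.08 m and height (world z) of key below 0.035 m and linear speed of key above 0.7 m/s)).
It fails at once if a yo-yo is knocked more than 30 mm (distance of any of yoyo, yoyo_spare from where it was at the start of the episode above 0.03 m).
It also fails if it takes over 61 s, if anything falls off the work surface, if the arm or the gripper's body presses on something with over 40 N, if the wrist force passes 120 N, or if a joint passes its speed limit or range.

### The arm

A 7-joint arm with a two-finger parallel gripper is mounted at the origin on the work surface. World frame = base frame: x ahead of the robot, y to its left, z up, the work surface at z = 0. Lengths are in m, angles in degrees, forces in N, time in s.
With the tool pointing down it reaches from about 0.425 to 0.875 m from the base axis. Payload 4.7 kg.
Tool frame: the origin (TCP) lies between the finger pads; the fingertips stand 25 mm ahead of it and the grasp point (between the pads) lies 6 mm ahead of it (env.tip_reach is the distance from the TCP to the fingertips, in m); z points along the fingers, y is the direction in which the jaws open and shut (so a half turn about z gives the same grasp; the last joint's range is limited). The gripper opens to 87 mm and grips with 3 to 60 N. Pads are 19 mm wide; open, the fingers measure 117 mm over their backs; the gripper's body (75 mm by 190 mm) begins 51 mm behind the grasp point.
Start: joints at [76.095, 18.392, -4.016, 83.108, 1.295, 78.541, -3.26], TCP at [0.165, -0.629, 0.248] pointing down, gripper open.
Joint ranges: [-163.93, 163.93], [-17.29, 119.83], [-79.2, 71.16], [3.27, 140.29], [-89.18, 269.18], [5.43, 117.66], [-154.24, 154.24]. Speed limits (degrees/s): [147.25, 147.25, 180, 180, 180, 180, 180].

### API

Orientations are given as [roll, pitch, yaw] about the fixed x, y, z axes, in that order (R = Rz(yaw) Ry(pitch) Rx(roll)).
In Python, from cell import env, viewer, job gives the robot as it stands.
- The arm moves only by the tool move_arm, never from a script. Its argument "steps" is a list of rows, each a list of 7 numbers: the finger opening in cm, from 0 to 8.7, then the shift along the tool's x, y, z in cm, then the turn, a rotation vector about the tool's x, y, z in rad. In form: [[fingers, tx, ty, tz, wx, wy, wz], ...]. A call has 1 to 5 rows; each row shifts and turns the commanded pose from where the row before left it, along the tool's axes as they then stand; what a row does not reach is not made up. A row lasts 1/12 s, in which the tool goes at most 41.7 mm and 7.16 degrees, less where a joint would pass 70% of its speed; a pose out of reach is approached as far as the arm can. A call is refused whole if a number of a shift passes 4.17 or a number of a turn 0.125, either way. A call with a gripper value outside its range is refused whole. The fingers move at their own pace and stop on an object; "force" is the grip in N (left out, the last holds). Time passes only in rows, so rows that do not move let the fingers close. It gives the time, the measured TCP pose, the force and the opening at its end, in the units of the state.
- env.get_obs(): the state, without advancing time (a new reading comes with each control period).
- viewer.read_camera(name): name is "scene" or "side" or "wrist"; returns a dict with "img" (384x512x3 uint8, red, green, blue), "vfov" (degrees; the focal length in pixels is half the picture's height over the tangent of half this angle, whatever the lens; pixels are square), "cx", "cy" (the principal point, pixels), "extrinsics" (4x4, takes a point from world to camera coordinates); the wrist camera has in their place "mount" (4x4, takes a point from camera to tool coordinates, whose origin is the TCP and whose axes are the flange's). Camera axes: x right, y down, z forward; pixel columns grow to the right and rows downward; lengths in m; the calibration is good to about 2 mm. The wrist camera is an equidistant fisheye: a pixel r from the principal point sees the ray r / f radians off the axis. A picture is of the moment at which its call begins: read the wrist's pose just before it. There is no depth.
- job.sign_off(): hands the job in, once; it reports no verdict.
The state is a dict: "time_s": time; "qpos": joint angles; "joint_velocities": joint speeds; "effort": joint torques, N m; "tool_pos": TCP position; "tool_rot": TCP orientation; "force": force on the tool from outside, world axes, zero at the start; "wrist_torque": the same for the moment, N m; "grip_width": finger opening in m.
Only numpy, scipy, OpenCV 4.12 (cv2) and the standard library are available. Lean on these libraries where they do the work, as an engineer would, in place of code of your own. Each camera call takes 0.05 s, during which the arm holds its last target.

## Working session

There is one attempt and no reset: what is moved stays moved. The work goes in short steps, Python scripts to look and compute and a tool call to move; the robot and the scene stay as the last step left them, time stands still between calls to the robot, and variables do not carry over. Pictures are saved under pics/ and viewed, and the job is handed in when it is done.

Besides the shell and the picture viewer there is one more tool, called after "Call:" by a JSON object that holds its "name" and its "arguments". move_arm: Moves the arm, as the interface text tells. Its arguments: {"type":"object","properties":{"steps":{"type":"array"},"force":{"type":"number"}},"required":["steps"]}

```bash
ls; mkdir -p pics; cat > h.py <<'E'
import numpy as np, cv2
from cell import env, viewer, job
from scipy.spatial.transform import Rotation as R
def cam(n):
    c=viewer.read_camera(n); im=c["img"]; return c,im
def save(n,im,s=1.0):
    cv2.imwrite("pics/"+n,cv2.resize(im[:,:,::-1],None,fx=s,fy=s,interpolation=cv2.INTER_CUBIC))
def f(c): return c["img"].shape[0]/2/np.tan(np.radians(c["vfov"])/2)
def ray(c,u,v):
    E=np.array(c["extrinsics"]); d=np.array([(u-c["cx"])/f(c),(v-c["cy"])/f(c),1.])
    return -E[:3,:3].T@E[:3,3], E[:3,:3].T@d
def onz(c,u,v,z):
    o,d=ray(c,u,v); return o+d*(z-o[2])/d[2]
def proj(c,p):
    E=np.array(c["extrinsics"]); q=E[:3,:3]@np.array(p)+E[:3,3]
    return np.array([c["cx"]+f(c)*q[0]/q[2], c["cy"]+f(c)*q[1]/q[2]])
def wray(c,ob,u,v):
    M=np.array(c["mount"]); r=np.hypot(u-c["cx"],v-c["cy"]); th=r/f(c); a=np.arctan2(v-c["cy"],u-c["cx"])
    d=np.array([np.sin(th)*np.cos(a),np.sin(th)*np.sin(a),np.cos(th)])
    T=R.from_euler('xyz',ob["tool_rot"],degrees=True).as_matrix()
    return np.array(ob["tool_pos"])+T@M[:3,3], T@M[:3,:3]@d
def wonz(c,ob,u,v,z):
    o,d=wray(c,ob,u,v); return o+d*(z-o[2])/d[2]
E
python3 - <<'E'
from h import *
o=env.get_obs(); print(o)
for n in("scene","side","wrist"):
    c,im=cam(n); save(n+"0.png",im,1.5); print(n,c["vfov"],c["cx"],c["cy"],f(c)); print(np.round(np.array(c.get("extrinsics",c.get("mount"))),3))
    if "extrinsics" in c: print(ray(c,c["cx"],c["cy"]))
E
```

```text
pics
{'time_s': 0.0, 'qpos': array([76.09600945, 18.43818816, -4.01583282, 83.17574646,  1.29521584,
       78.5394947 , -3.26145104]), 'joint_velocities': array([ 0.05201481,  0.05022158,  0.00053324,  0.03024939,  0.05800491,
       -0.03392441, -0.07698438]), 'effort': array([ 7.24035181e-05, -4.91292071e+01, -4.03772732e-01, -3.12525809e+01,
       -6.40113931e-02,  4.37561644e-02,  1.41143446e-04]), 'tool_pos': array([ 0.16489953, -0.62821262,  0.24646398]), 'tool_rot': array([-1.79891827e+02,  5.86484819e-03,  1.47126424e+01]), 'force': array([-0.23158076,  0.36797666, -0.64428467]), 'wrist_torque': array([-0.04175089, -0.00468   ,  0.02080065]), 'grip_width': 0.0868206593248819}
scene 46.07901687616109 263.34679598278785 194.08647284189885 451.4578741954115
[[ 0.788  0.615  0.016 -0.479]
 [ 0.537 -0.675 -0.506 -0.213]
 [-0.3    0.408 -0.862  1.528]
 [ 0.     0.     0.     1.   ]]
(array([ 0.95104624, -0.4722302 ,  1.217643  ]), array([-0.30049586,  0.40755703, -0.86232215]))
side 44.136427129750686 248.36336527257143 194.7302576510951 473.59254561907204
[[-0.99  -0.139  0.005  0.581]
 [-0.08   0.543 -0.836  0.194]
 [ 0.113 -0.828 -0.549  1.316]
 [ 0.     0.     0.     1.   ]]
(array([0.44214748, 1.06506672, 0.88231844]), array([ 0.11333328, -0.82799144, -0.54916822]))
wrist 65.70646984690485 255.19576994712662 202.61315930038583 297.3186396354542
[[-0.001 -0.965 -0.263  0.071]
 [ 1.    -0.001  0.    -0.   ]
 [-0.001 -0.263  0.965 -0.137]
 [ 0.     0.     0.     1.   ]]
```

View pics/scene0.png

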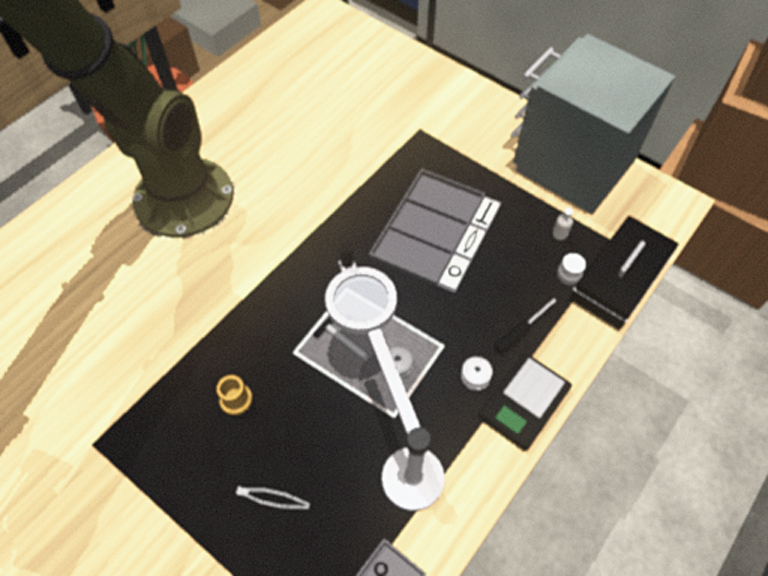

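View pics/side0.png

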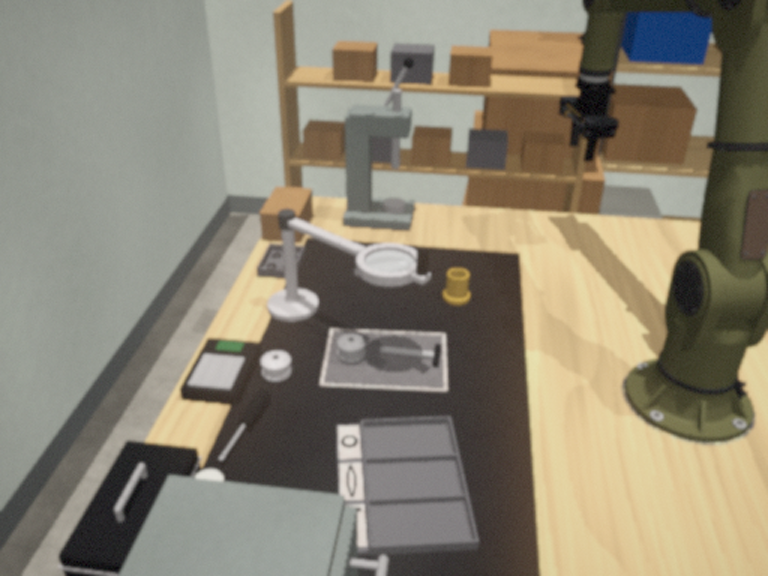

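View pics/wrist0.png

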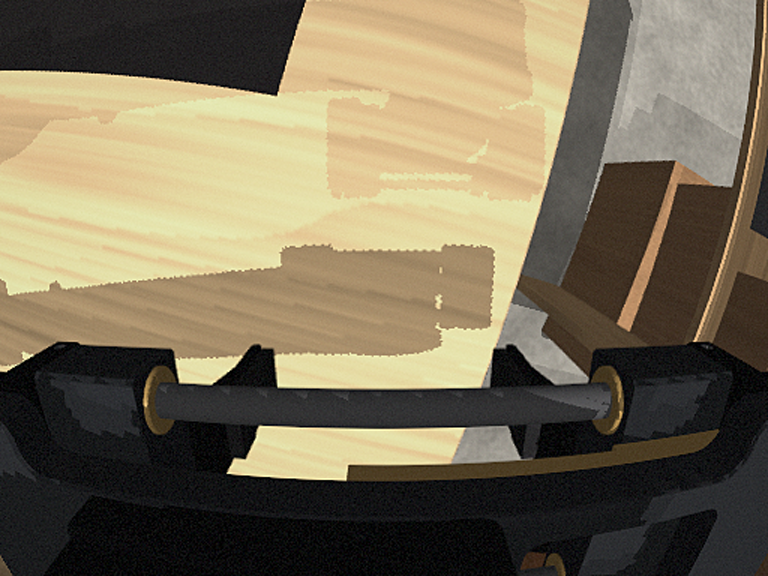

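The T-key is the tool on the pad, and the T label is on the tray's leftmost bay (scene ≈(487,210) in the 1.5x picture). The lens is at scene ≈(361,298), its knob near (347,262), and the hinge post at (418,438). Next I measure these.

```bash
python3 - <<'E'
from h import *
s,_=cam("scene"); d,_=cam("side"); k=1.5
P=lambda n,c,u,v,z: print(n,np.round(onz(c,u/k,v/k,z),4))
for n,u,v in(("pad",350,287),("pad",443,347),("pad",394,413),("pad",294,352)): P(n,s,u,v,.003)
for n,u,v in(("pad",333,329),("pad",446,332),("pad",447,390),("pad",321,387)): P("side"+n,d,u,v,.003)
P("lens scene",s,361,298,.214);P("lens side",d,388,264,.214)
P("post scene",s,418,438,.22);P("post side",d,287,217,.22)
P("base s",s,413,478,.02);P("base side",d,293,304,.02)
P("knob s",s,346,257,.262);P("knob side",d,426,270,.262)
for u,v in((333,329),(375,352),(318,330),(327,323)): P("key s",s,u,v,.012)
for u,v in((436,352),(380,350),(437,342),(436,362)): P("key d",d,u,v,.012)
for u,v in((487,210),(470,240),(455,270),(421,171),(500,201),(455,290),(371,250)): P("tray s",s,u,v,.02)
for u,v in((349,440),(351,480),(361,524),(455,417),(478,547)): P("tray d",d,u,v,.02)
for n,c,im in(("s",*cam("scene")),("d",*cam("side"))):
    x=(180,150,330,300) if n=="s" else (200,130,320,280)
    save("z%s.png"%n,im[x[1]:x[3],x[0]:x[2]],4)
E
```

```text
pad [0.4482 0.0512 0.003 ]
pad [0.6816 0.0598 0.003 ]
pad [ 0.6899 -0.1089  0.003 ]
pad [ 0.4576 -0.1318  0.003 ]
sidepad [ 0.6858 -0.1097  0.003 ]
sidepad [ 0.4516 -0.1334  0.003 ]
sidepad [0.4402 0.0483 0.003 ]
sidepad [0.6742 0.0738 0.003 ]
lens scene [ 0.5642 -0.0448  0.214 ]
lens side [ 0.5651 -0.039   0.214 ]
post scene [ 0.7896 -0.1825  0.22  ]
post side [ 0.7882 -0.182   0.22  ]
base s [ 0.794 -0.188  0.02 ]
base side [ 0.7831 -0.1639  0.02  ]
knob s [ 0.5124 -0.0195  0.262 ]
knob side [0.4912 0.0502 0.262 ]
key s [ 0.488  -0.0486  0.012 ]
key s [ 0.5854 -0.0359  0.012 ]
key s [ 0.4661 -0.0689  0.012 ]
key s [ 0.4698 -0.0458  0.012 ]
key d [ 0.4676 -0.0517  0.012 ]
key d [ 0.5781 -0.042   0.012 ]
key d [ 0.4677 -0.0846  0.012 ]
key d [ 0.4656 -0.0203  0.012 ]
tray s [0.5648 0.3846 0.02  ]
tray s [0.5814 0.2948 0.02  ]
tray s [0.6004 0.2124 0.02  ]
tray s [0.3839 0.3824 0.02  ]
tray s [0.5735 0.4236 0.02  ]
tray s [0.6285 0.1728 0.02  ]
tray s [0.4314 0.1419 0.02  ]
tray d [0.5965 0.2183 0.02  ]
tray d [0.5789 0.3038 0.02  ]
tray d [0.5505 0.3849 0.02  ]
tray d [0.4227 0.137  0.02  ]
tray d [0.3787 0.4007 0.02  ]
```

View pics/zs.png

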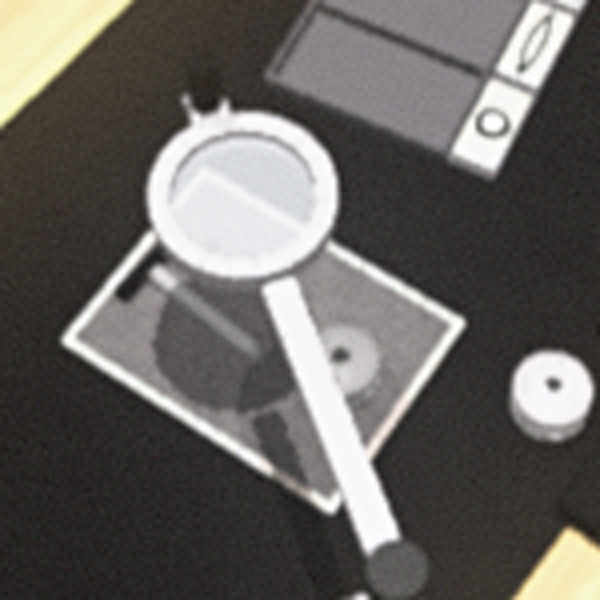

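View pics/zd.png

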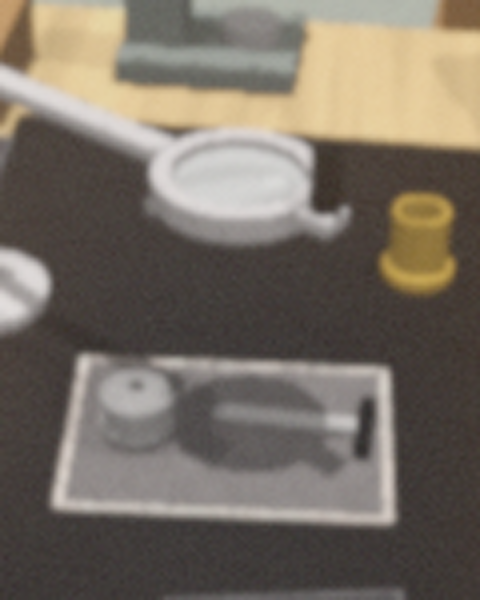

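Call:
{"name": "move_arm", "arguments": {"steps": [[6, 0, 0, -3, 0, 0, 0.042], [6, 0, 0, -3, 0, 0, 0.042], [6, 0, 0, -3, 0, 0, 0.042], [6, 0, 0, -3, 0, 0, 0.042]]}}

```text
time_s: 0.68
tool_pos: [0.165, -0.6285, 0.3689]
tool_rot: [-180.0, 0.0, 5.0]
force: [0.2, -0.2, -0.0]
grip_width: 0.0681
```

```bash
cat >> h.py <<'E'
def to(p):
    o=env.get_obs(); T=R.from_euler('xyz',o["tool_rot"],degrees=True).as_matrix()
    print("pos",np.round(o["tool_pos"],4),"rot",np.round(o["tool_rot"],2),"t",round(o["time_s"],2),"F",np.round(o["force"],1),"g",round(o["grip_width"],4))
    print("tool cm",np.round(T.T@(np.array(p)-o["tool_pos"])*100,2))
E
python3 -c "
from h import *
to([.502,-.003,.36])"
```

```text
pos [ 0.165  -0.6285  0.3689] rot [-179.99    0.      4.97] t 0.68 F [ 0.2 -0.2 -0. ] g 0.0681
tool cm [ 38.99 -59.39   0.9 ]
```

Call:
{"name": "move_arm", "arguments": {"steps": [[6, 2, -3, 0, 0, 0, 0], [6, 2, -3, 0, 0, 0, 0], [6, 2, -3, 0, 0, 0, 0], [6, 2, -3, 0, 0, 0, 0], [6, 2, -3, 0, 0, 0, 0]]}}

```text
time_s: 1.1
tool_pos: [0.252, -0.4688, 0.3677]
tool_rot: [180.0, -0.0, 5.1]
force: [1.0, -0.4, 0.4]
grip_width: 0.0599
```

Call:
{"name": "move_arm", "arguments": {"steps": [[6, 2, -3, 0, 0, 0, 0], [6, 2, -3, 0, 0, 0, 0], [6, 2, -3, 0, 0, 0, 0], [6, 2, -3, 0, 0, 0, 0], [6, 2, -3, 0, 0, 0, 0]]}}

```text
time_s: 1.52
tool_pos: [0.3382, -0.3104, 0.3678]
tool_rot: [179.9, -0.0, 5.1]
force: [0.5, 0.2, -0.1]
grip_width: 0.0601
```

Call:
{"name": "move_arm", "arguments": {"steps": [[6, 2, -3, 0, 0, 0, 0], [6, 2, -3, 0, 0, 0, 0], [6, 2, -3, 0, 0, 0, 0], [6, 2, -3, 0, 0, 0, 0], [6, 2, -3, 0, 0, 0, 0]]}}

```text
time_s: 1.93
tool_pos: [0.4244, -0.1521, 0.3679]
tool_rot: [179.9, -0.0, 5.1]
force: [0.2, -1.9, 0.3]
grip_width: 0.0599
```

```bash
python3 -c "
from h import *
to([.502,-.003,.36])
o=env.get_obs();c,im=cam('wrist');save('w1.png',im,1.5)
c,im=cam('side');save('d1.png',im,1.5)
"
```

```text
pos [ 0.4244 -0.1521  0.3679] rot [ 1.7994e+02 -3.0000e-02  5.0800e+00] t 1.93 F [ 0.2 -1.9  0.3] g 0.0599
tool cm [  9.05 -14.16   0.78]
```

View pics/w1.png

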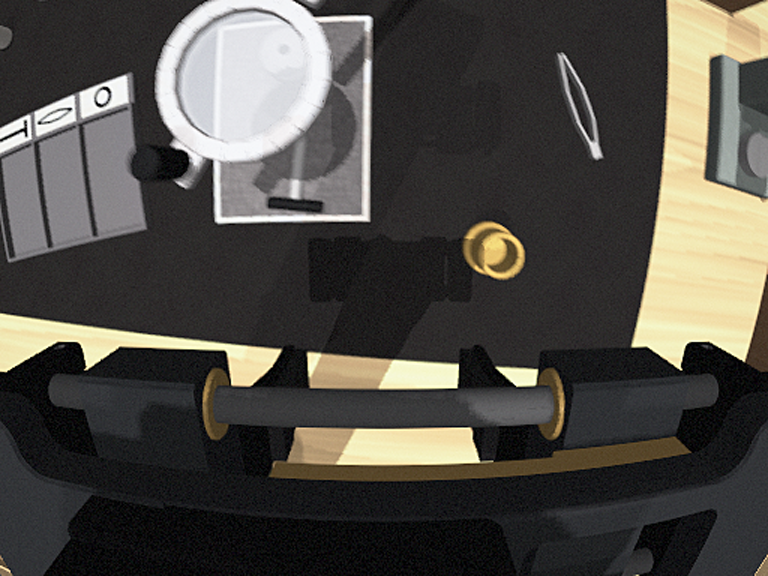

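View pics/d1.png

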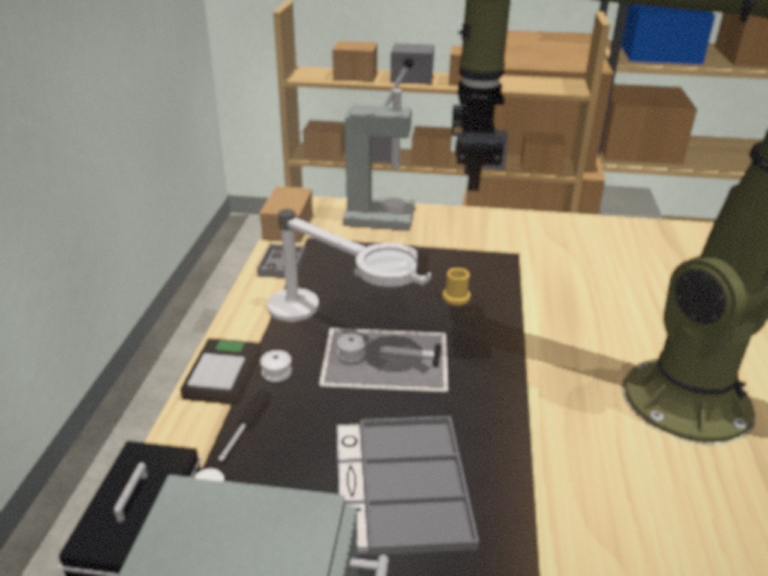

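The wrist view shows the knob leaning left, with its top at ≈(143,163) and base at ≈(188,165). The lens is at (243,78), and the key's crossbar at (296,204).

```bash
python3 -c "
from h import *
o=env.get_obs();c,im=cam('wrist')
for n,u,v,z in(('knobtop',143,163,.272),('knobmid',163,163,.25),('lens',243,78,.225),('key cross',296,204,.012),('key tip?',304,145,.012),('lab T',15,132,.02),('lab tw',55,115,.02),('lab cup',103,97,.02)): print(n,np.round(wonz(c,o,u/1.5,v/1.5,z),4))
to([.502,-.003,.35])
"
```

```text
knobtop [ 0.5034 -0.0025  0.272 ]
knobmid [ 0.504  -0.0044  0.25  ]
lens [ 0.562  -0.0438  0.225 ]
key cross [ 0.4692 -0.0461  0.012 ]
key tip? [ 0.5357 -0.0494  0.012 ]
lab T [0.5622 0.3796 0.02  ]
lab tw [0.5787 0.2984 0.02  ]
lab cup [0.5955 0.2163 0.02  ]
pos [ 0.4252 -0.1507  0.368 ] rot [ 1.7995e+02 -4.0000e-02  5.4800e+00] t 2.08 F [ 0.2 -1.5  0.6] g 0.0599
tool cm [  9.06 -13.97   1.79]
```

Call:
{"name": "move_arm", "arguments": {"steps": [[6, 2, -3, 0, 0, 0, 0], [6, 2, -3, 0, 0, 0, 0], [6, 2, -3, 0, 0, 0, 0], [6, 2, -3, 0, 0, 0, 0], [6, 1.1, -2, 0, 0, 0, 0]]}}

```text
time_s: 2.5
tool_pos: [0.5032, -0.0041, 0.3677]
tool_rot: [-180.0, -0.1, 5.2]
force: [-0.6, 0.2, -0.4]
grip_width: 0.06
```

```bash
python3 -c "
from h import *
o=env.get_obs();c,im=cam('wrist');save('w2.png',im,1.5);to([.503,-.003,.262])
"
```

```text
pos [5.038e-01 1.000e-04 3.676e-01] rot [-1.798e+02 -1.200e-01  5.490e+00] t 2.55 F [0.  3.1 0.5] g 0.0597
tool cm [-0.13  0.34 10.56]
```

View pics/w2.png

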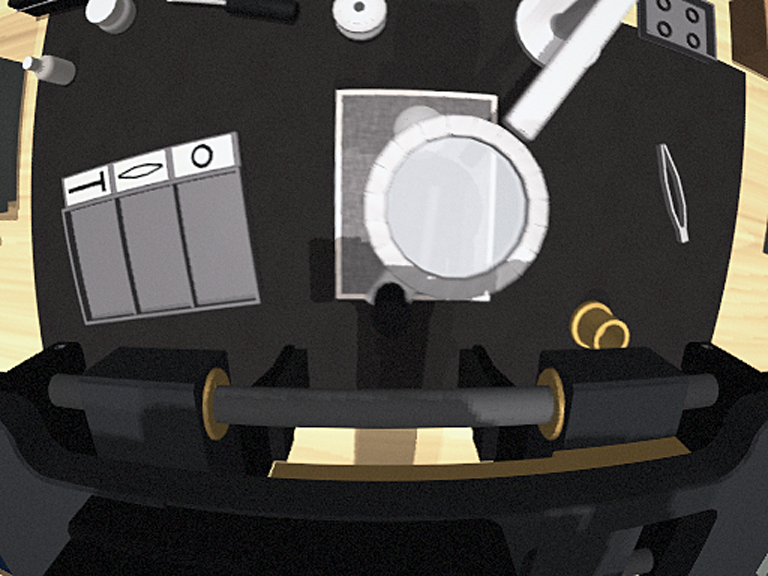

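The knob (390,300) sits laterally between the fingers (290 and 475), so I can lower over it.

Call:
{"name": "move_arm", "arguments": {"steps": [[6, 0, 0.1, 2.6, 0, 0, 0], [6, 0, 0, 2.6, 0, 0, 0], [6, 0, 0, 2.6, 0, 0, 0], [6, 0, 0, 2.6, 0, 0, 0], [6, 0, 0, 0, 0, 0, 0]]}}

```text
time_s: 2.97
tool_pos: [0.499, -0.0093, 0.2586]
tool_rot: [-179.9, 0.5, 5.0]
force: [-1.2, -0.9, -1.2]
grip_width: 0.0601
```

```bash
python3 -c "
from h import *
h=np.array([.789,-.182]);
p=env.get_obs()['tool_pos'];T=R.from_euler('xyz',env.get_obs()['tool_rot'],degrees=True).as_matrix()
to([.503,-.003,.262])
a0=np.degrees(np.arctan2(p[1]-h[1],p[0]-h[0]));print(a0)
q=np.array(p)
for a in np.arange(a0+3,208,3):
    # aim pad-lead 0
    n=np.r_[h+.338*np.array([np.cos(np.radians(a)),np.sin(np.radians(a))]),p[2]]
    print(round(a),np.round(n[:2],3),np.round(T.T@(n-q)*100,2)); q=n
"
```

```text
pos [ 0.499  -0.0093  0.2586] rot [-179.93    0.51    4.97] t 2.97 F [-1.2 -0.9 -1.2] g 0.0601
tool cm [ 0.45 -0.59 -0.34]
149.22118486784416
152 [ 0.49  -0.024] [-1.04  1.43  0.01]
155 [ 0.482 -0.04 ] [-0.92  1.51  0.01]
158 [ 0.475 -0.057] [-0.84  1.56  0.01]
161 [ 0.469 -0.073] [-0.75  1.6   0.  ]
164 [ 0.464 -0.09 ] [-0.67  1.64  0.  ]
167 [ 0.459 -0.107] [-0.58  1.67  0.  ]
170 [ 0.456 -0.125] [-0.5  1.7  0. ]
173 [ 0.453 -0.142] [-0.41  1.72  0.  ]
176 [ 0.452 -0.16 ] [-0.31  1.74  0.  ]
179 [ 0.451 -0.177] [-0.22  1.76 -0.  ]
182 [ 0.451 -0.195] [-0.13  1.76 -0.  ]
185 [ 0.452 -0.213] [-0.04  1.77 -0.  ]
188 [ 0.454 -0.23 ] [ 0.05  1.77 -0.  ]
191 [ 0.457 -0.248] [ 0.15  1.76 -0.  ]
194 [ 0.461 -0.265] [ 0.24  1.75 -0.  ]
197 [ 0.466 -0.282] [ 0.33  1.74 -0.  ]
200 [ 0.472 -0.299] [ 0.42  1.72 -0.01]
203 [ 0.478 -0.315] [ 0.51  1.69 -0.01]
206 [ 0.486 -0.331] [ 0.6   1.67 -0.01]
```

Call:
{"name": "move_arm", "arguments": {"steps": [[3, 0, 0, 0, 0, 0, 0], [3, 0, 0, 0, 0, 0, 0], [3, 0, 0, 0, 0, 0, 0], [3, 0, 0, 0, 0, 0, 0], [3, 0, 0, 0, 0, 0, 0]], "force": 5}}

```text
time_s: 3.38
tool_pos: [0.503, -0.0074, 0.2648]
tool_rot: [180.0, -0.1, 5.1]
force: [1.5, 0.1, -0.1]
grip_width: 0.0353
```

Call:
{"name": "move_arm", "arguments": {"steps": [[3, -1.0, 1.4, 0, 0, 0, 0], [3, -0.9, 1.5, 0, 0, 0, 0], [3, -0.85, 1.55, 0, 0, 0, 0], [3, -0.75, 1.6, 0, 0, 0, 0], [3, -0.65, 1.65, 0, 0, 0, 0]]}}

```text
time_s: 3.8
tool_pos: [0.4671, -0.0875, 0.264]
tool_rot: [-180.0, 0.0, 5.2]
force: [-1.9, 2.0, -0.1]
grip_width: 0.0299
```

```bash
python3 -c "
from h import *
to([.464,-.09,.26])
o=env.get_obs();c,im=cam('wrist');save('w3.png',im,1.5)
"
```

```text
pos [ 0.4671 -0.0875  0.264 ] rot [-1.7998e+02  3.0000e-02  5.1500e+00] t 3.8 F [-1.9  2.  -0.1] g 0.0299
tool cm [-0.33  0.22  0.4 ]
```

View pics/w3.png

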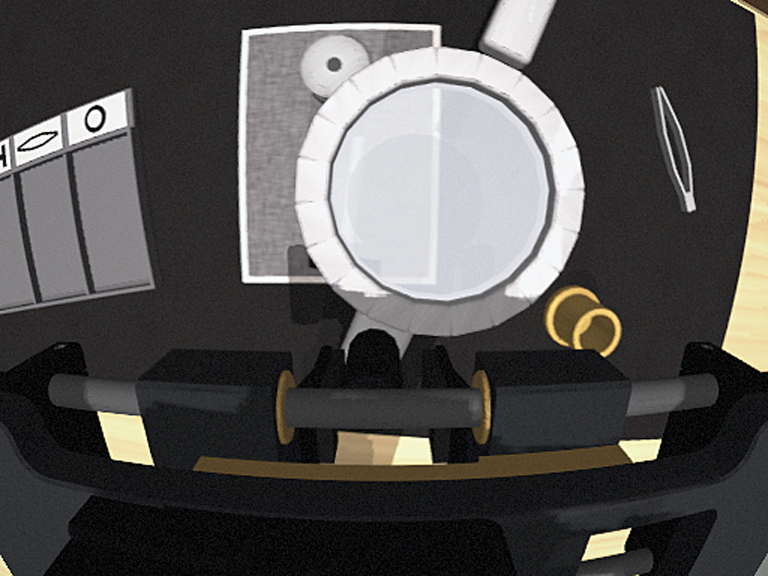

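The knob (372,350) is caged between the fingers and the lens is moving right, so I continue along the arc.

Call:
{"name": "move_arm", "arguments": {"steps": [[3, -0.7, 1.7, 0, 0, 0, 0], [3, -0.55, 1.7, 0, 0, 0, 0], [3, -0.45, 1.7, 0, 0, 0, 0], [3, -0.3, 1.75, 0, 0, 0, 0], [3, -0.2, 1.75, 0, 0, 0, 0]]}}

```text
time_s: 4.27
tool_pos: [0.4535, -0.1752, 0.264]
tool_rot: [180.0, -0.0, 5.1]
force: [-1.5, 1.1, 0.5]
grip_width: 0.03
```

Call:
{"name": "move_arm", "arguments": {"steps": [[3, -0.15, 1.75, 0, 0, 0, 0], [3, -0.05, 1.75, 0, 0, 0, 0], [3, 0.05, 1.75, 0, 0, 0, 0], [3, 0.15, 1.75, 0, 0, 0, 0], [3, 0.25, 1.75, 0, 0, 0, 0]]}}

```text
time_s: 4.68
tool_pos: [0.4641, -0.2637, 0.2637]
tool_rot: [180.0, -0.0, 5.1]
force: [-1.2, 0.8, 0.4]
grip_width: 0.0301
```

Call:
{"name": "move_arm", "arguments": {"steps": [[3, 0.35, 1.75, 0, 0, 0, 0], [3, 0.4, 1.5, 0, 0, 0, 0], [3, 0.3, 1.0, 0, 0, 0, 0], [3, 0, 0, 0, 0, 0, 0], [3, 0, 0, 0, 0, 0, 0]]}}

```text
time_s: 5.1
tool_pos: [0.4783, -0.3039, 0.2632]
tool_rot: [-180.0, -0.0, 5.1]
force: [1.1, 0.1, 0.4]
grip_width: 0.0303
```

```bash
python3 -c "
from h import *
to([.464,-.09,.26])
o=env.get_obs();c,im=cam('wrist');save('w4.png',im,1.5)
c,im=cam('scene');save('s4.png',im,1.5)
"
```

```text
pos [ 0.4783 -0.3039  0.2632] rot [-1.7995e+02 -1.0000e-02  5.0700e+00] t 5.1 F [1.1 0.1 0.4] g 0.0303
tool cm [  0.46 -21.43   0.34]
```

View pics/w4.png

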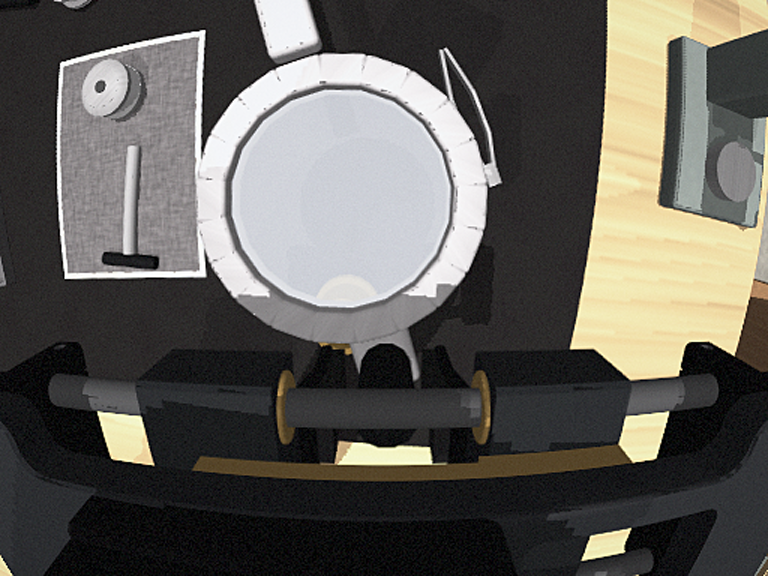

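View pics/s4.png

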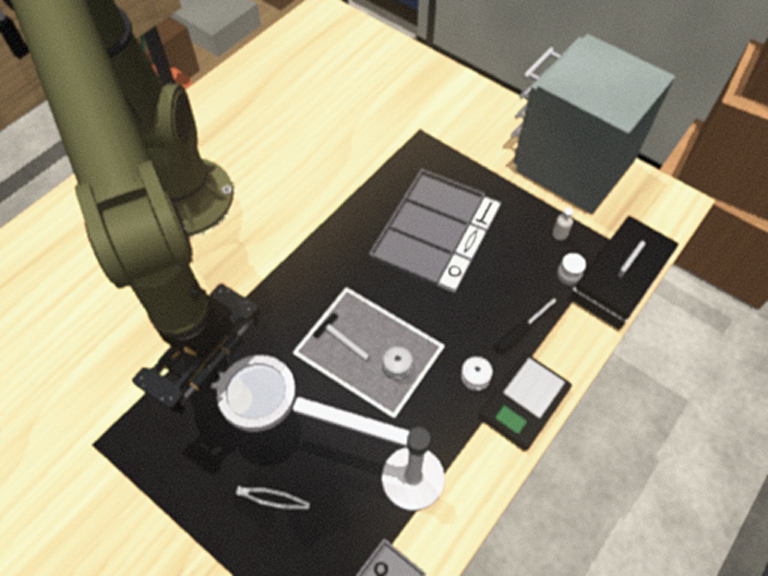

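The magnifier now hangs clear to the right: lens at scene (256,392), pad and key fully visible. I retreat upward, then over to the key.

Call:
{"name": "move_arm", "arguments": {"steps": [[4, 0, 0, 0, 0, 0, 0], [4, 0, 0, -2, 0, 0, 0], [4, 0, 0, -3, 0, 0, 0], [4, 0, 0, -3, 0, 0, 0], [4, 0, 0, -3, 0, 0, 0]]}}

```text
time_s: 5.62
tool_pos: [0.4777, -0.3027, 0.3751]
tool_rot: [180.0, 0.0, 5.2]
force: [0.8, 0.1, 0.8]
grip_width: 0.0398
```

Call:
{"name": "move_arm", "arguments": {"steps": [[5, 0, -3, 0, 0, 0, 0], [5, 0, -3.5, 0, 0, 0, 0], [5, 0, -3.5, 0, 0, 0, 0], [5, 0, -3.5, 0, 0, 0, 0], [5, 0, -3.5, 0, 0, 0, 0]]}}

```text
time_s: 6.03
tool_pos: [0.4624, -0.1319, 0.3738]
tool_rot: [179.9, -0.0, 5.1]
force: [0.9, 1.0, 0.3]
grip_width: 0.0496
```

Call:
{"name": "move_arm", "arguments": {"steps": [[5, 0, -3, 0, 0, 0, 0], [5, 0, -2, 0, 0, 0, 0], [5, 0, -0.5, 0, 0, 0, 0], [5, 0, 0, 0, 0, 0, 0], [5, 0, 0, 0, 0, 0, 0]]}}

```text
time_s: 6.45
tool_pos: [0.4579, -0.0804, 0.3737]
tool_rot: [179.9, -0.0, 5.1]
force: [0.0, -0.6, 0.0]
grip_width: 0.0495
```

```bash
python3 -c "
from h import *
to([.5,-.05,.36])
o=env.get_obs();c,im=cam('wrist');save('w5.png',im,1.5)
c,im=cam('scene');save('s5.png',im,1.5)
"
```

```text
pos [ 0.4579 -0.0804  0.3737] rot [ 1.7991e+02 -1.0000e-02  5.0600e+00] t 6.45 F [ 0.  -0.6  0. ] g 0.0495
tool cm [ 4.47 -2.66  1.36]
```

View pics/w5.png

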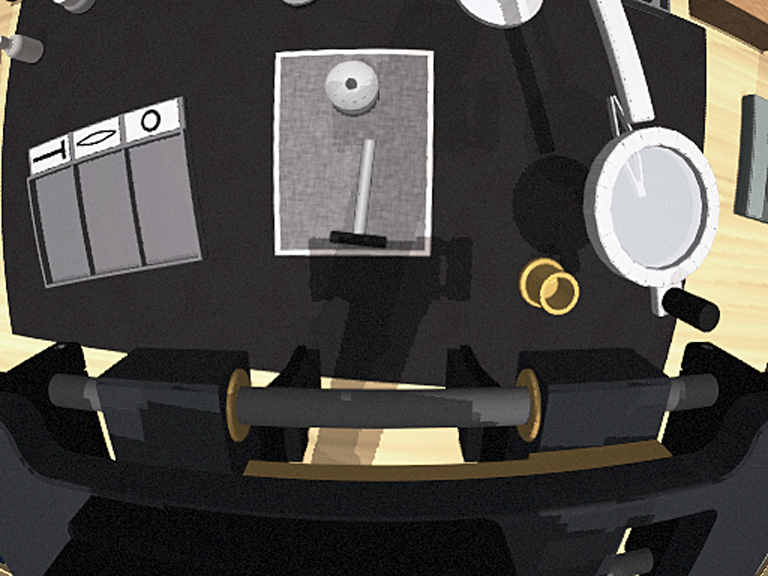

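View pics/s5.png

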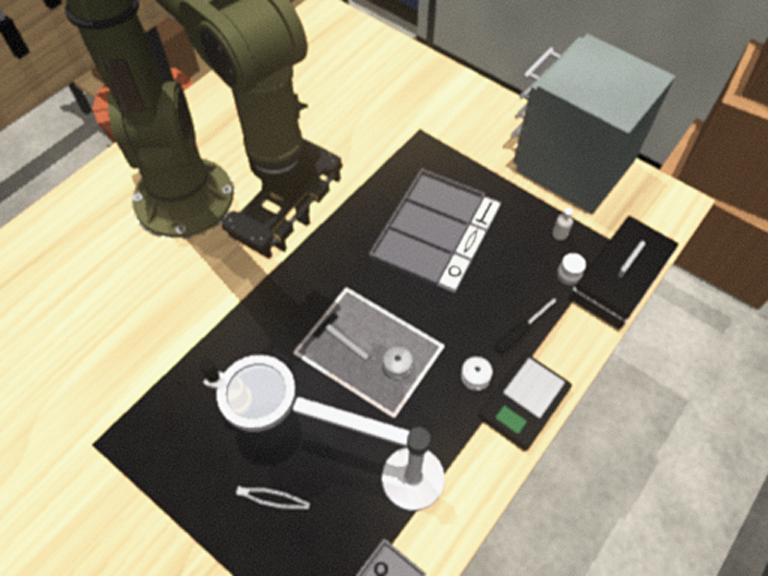

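The key's shaft runs from tip (369,141) to crossbar (358,240), whose ends are at (331,237) and (386,242). The T label plate is at (49,153) and the magnifier stays clear at right.

```bash
python3 -c "
from h import *
o=env.get_obs();c,im=cam('wrist')
def W(n,u,v,z): p=wonz(c,o,u/1.5,v/1.5,z); print(n,np.round(p,4)); return p[:2]
a=W('tip',369,141,.012);b=W('cross',358.5,240,.012);W('shaft',361,228,.012)
e=W('l',331,236.5,.012);g=W('r',386,241.5,.012)
d=a-b;print('yaw',np.degrees(np.arctan2(d[1],d[0])),np.hypot(*d));d=e-g;print('bar yaw',np.degrees(np.arctan2(d[1],d[0]))-90,np.hypot(*d))
t=W('labT',49,153,.012);w=W('labW',98,136,.012);k=W('labC',151,120,.012)
d=t-k;print('bay yaw',np.degrees(np.arctan2(d[1],d[0]))-90,np.hypot(*d))
W('trayNL',47,287,.018);W('trayNR',202,260,.018);W('keybay near R',92,277,.018);W('FL',28,178,.018);W('FR',186,132,.018);W('keybay far R',75,163,.018)
y=W('yoyo',351,84,.045); 
W('cup',541,281,.015);W('padc',276,52,.003);W('',432,52,.003);W('',431,254,.003);W('',277,254,.003)
save('z5.png',im[50:210,0:290],2.7)
"
```

```text
tip [ 0.5767 -0.0564  0.012 ]
cross [ 0.4651 -0.0537  0.012 ]
shaft [ 0.4788 -0.0555  0.012 ]
l [ 0.4667 -0.0225  0.012 ]
r [ 0.4659 -0.0847  0.012 ]
yaw -1.3715862422709815 0.1117042240657276
bar yaw -0.6916415522463666 0.06216158486477601
labT [0.5657 0.3799 0.012 ]
labW [0.5826 0.2913 0.012 ]
labC [0.5983 0.2103 0.012 ]
bay yaw 10.90800218164162 0.1727218932412247
trayNL [0.3795 0.3852 0.018 ]
trayNR [0.4304 0.1302 0.018 ]
keybay near R [0.3991 0.2971 0.018 ]
FL [0.5331 0.4165 0.018 ]
FR [0.5811 0.1573 0.018 ]
keybay far R [0.549  0.3244 0.018 ]
yoyo [ 0.6332 -0.0339  0.045 ]
cup [ 0.438  -0.2717  0.015 ]
padc [0.6795 0.0603 0.003 ]
 [ 0.6901 -0.1179  0.003 ]
 [ 0.4549 -0.1378  0.003 ]
 [0.4406 0.041  0.003 ]
```

View pics/z5.png

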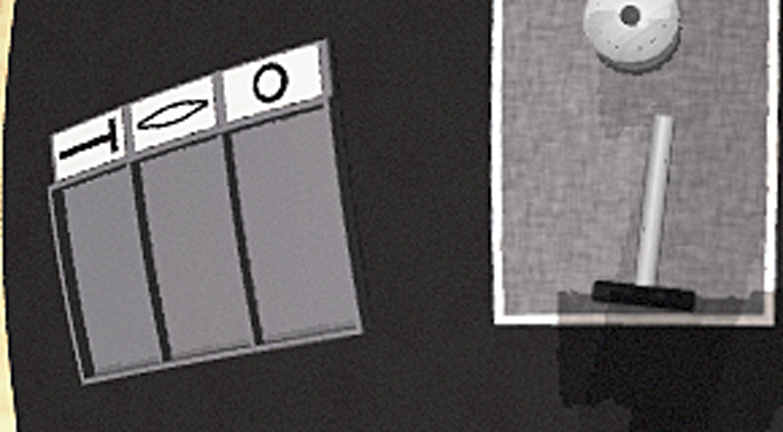

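Call:
{"name": "move_arm", "arguments": {"steps": [[4, 1, -0.5, 2, 0, 0, 0.03], [4, 1, -0.5, 3, 0, 0, 0.03], [4, 1, -0.5, 3.5, 0, 0, 0.03], [4, 1, -0.6, 3.5, 0, 0, 0.015], [4, 0.3, 0, 3, 0, 0, 0]]}}

```text
time_s: 7.02
tool_pos: [0.5006, -0.0567, 0.2211]
tool_rot: [-179.9, 0.0, -1.0]
force: [0.3, 0.2, 0.6]
grip_width: 0.0408
```

Call:
{"name": "move_arm", "arguments": {"steps": [[4, 0, 0, 2.5, 0, 0, 0], [4, 0, 0, 1, 0, 0, 0], [4, 0, 0, 0, 0, 0, 0], [4, 0, 0, 0, 0, 0, 0]]}}

```text
time_s: 7.35
tool_pos: [0.5004, -0.0576, 0.189]
tool_rot: [-180.0, -0.0, -1.0]
force: [0.1, -0.4, 1.2]
grip_width: 0.0401
```

```bash
python3 -c "
from h import *
to([.503,-.055,.032])
o=env.get_obs();c,im=cam('wrist');save('w6.png',im,1.5)
"
```

```text
pos [ 0.5004 -0.0576  0.189 ] rot [-179.98   -0.     -0.99] t 7.35 F [ 0.1 -0.4  1.2] g 0.0401
tool cm [ 0.26 -0.26 15.7 ]
```

View pics/w6.png

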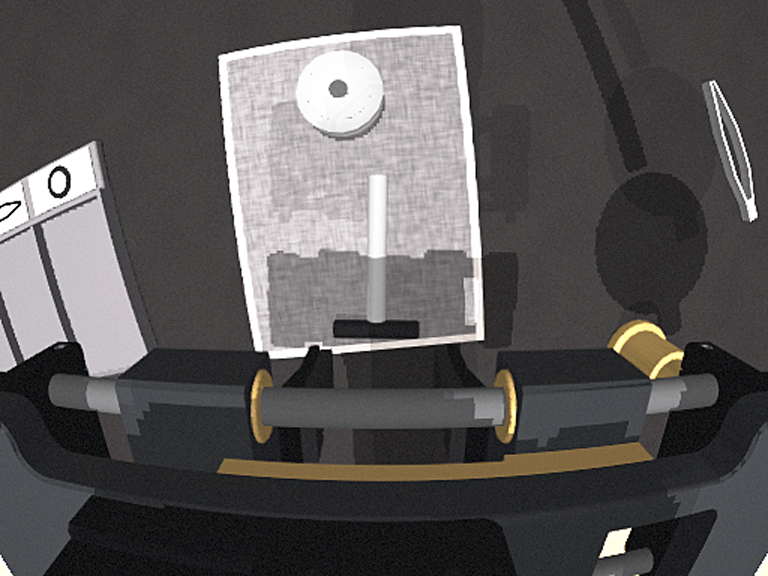

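Yaw is matched: the shaft is vertical at u≈377 (tip at v=176, crossbar at v=329).

```bash
python3 -c "
from h import *
o=env.get_obs();c,im=cam('wrist')
def W(n,u,v,z): p=wonz(c,o,u/1.5,v/1.5,z); print(n,np.round(p,4)); return p[:2]
W('tip',377,177,.012);W('crosstop',376,328,.017);W('far edge bar',376,320,.015)
to([.503,-.055,.032])
"
```

```text
tip [ 0.5784 -0.0552  0.012 ]
crosstop [ 0.4699 -0.0523  0.017 ]
far edge bar [ 0.4754 -0.0524  0.015 ]
pos [ 0.5013 -0.0574  0.1904] rot [ 1.7996e+02 -1.7000e-01 -9.7000e-01] t 7.45 F [0.9 0.1 0.6] g 0.0402
tool cm [ 0.12 -0.25 15.84]
```

Call:
{"name": "move_arm", "arguments": {"steps": [[4, 0.3, -0.35, 3, 0, 0, 0], [4, 0, 0, 3, 0, 0, 0], [4, 0, 0, 3, 0, 0, 0], [4, 0, 0, 2.5, 0, 0, 0], [4, 0, 0, 1.5, 0, 0, 0]]}}

```text
time_s: 7.87
tool_pos: [0.503, -0.054, 0.0577]
tool_rot: [180.0, 0.0, -1.0]
force: [-1.0, -0.4, 0.9]
grip_width: 0.0403
```

Call:
{"name": "move_arm", "arguments": {"steps": [[4, 0, 0, 1, 0, 0, 0], [4, 0, 0, 0, 0, 0, 0], [4, 0, 0, 0, 0, 0, 0]]}}

```text
time_s: 8.12
tool_pos: [0.5042, -0.0537, 0.0497]
tool_rot: [180.0, -0.1, -0.9]
force: [-0.1, -1.0, 0.9]
grip_width: 0.0398
```

```bash
python3 -c "
from h import *
to([.504,-.054,.031])
c,im=cam('wrist');save('w7.png',im,1.5);c,im=cam('side');save('d7.png',im[150:330,180:360],3.5);to([.504,-.054,.031])
"
```

```text
pos [ 0.5042 -0.0537  0.0497] rot [ 1.7998e+02 -1.0000e-01 -9.4000e-01] t 8.12 F [-0.1 -1.   0.9] g 0.0398
tool cm [-0.02  0.03  1.87]
pos [ 0.5047 -0.0537  0.0503] rot [179.95  -0.18  -0.94] t 8.22 F [ 0.4 -0.2  0.7] g 0.0402
tool cm [-0.07  0.03  1.93]
```

View pics/w7.png

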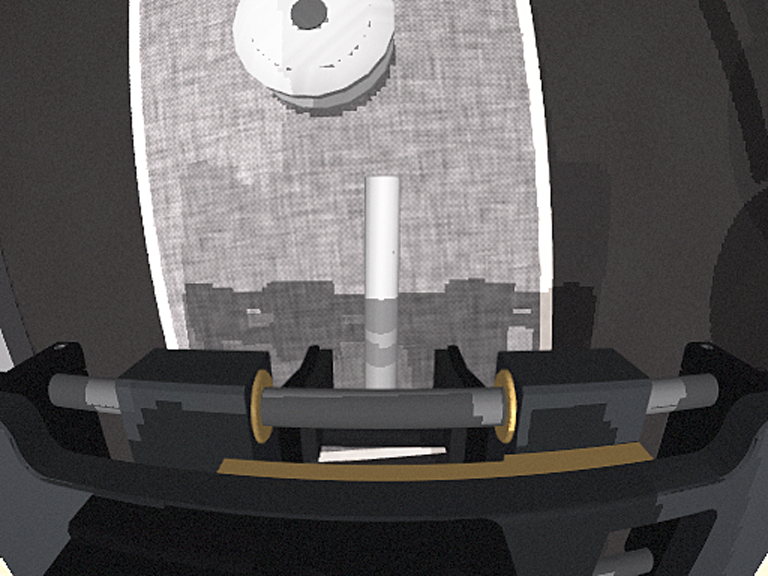

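View pics/d7.png

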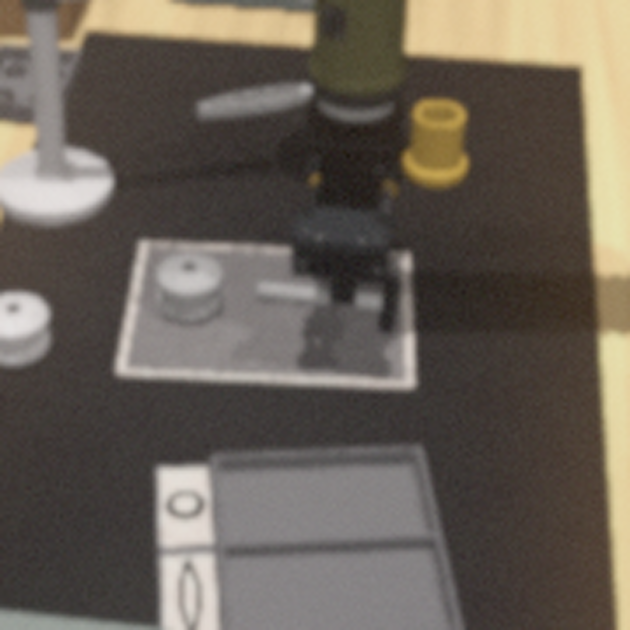

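The shaft (382,…) lies centred between the fingers (330 and 435). I descend and close.

Call:
{"name": "move_arm", "arguments": {"steps": [[4, 0, 0, 1, 0, 0, 0], [4, 0, 0, 0.9, 0, 0, 0], [4, 0, 0, 0, 0, 0, 0], [4, 0, 0, 0, 0, 0, 0]]}}

```text
time_s: 8.55
tool_pos: [0.5026, -0.0534, 0.029]
tool_rot: [-180.0, 0.1, -0.9]
force: [0.2, 1.0, -1.1]
grip_width: 0.0398
```

Call:
{"name": "move_arm", "arguments": {"steps": [[0.5, 0, 0, 0, 0, 0, 0], [0.5, 0, 0, 0, 0, 0, 0], [0.5, 0, 0, 0, 0, 0, 0], [0.5, 0, 0, 0, 0, 0, 0], [0.5, 0, 0, 0, 0, 0, 0]], "force": 25}}

```text
time_s: 8.97
tool_pos: [0.5031, -0.0534, 0.0296]
tool_rot: [180.0, -0.0, -0.9]
force: [0.6, 0.5, 0.2]
grip_width: 0.0143
```

Call:
{"name": "move_arm", "arguments": {"steps": [[0.5, 0, 0, 0, 0, 0, 0], [0.5, 0, 0, 0, 0, 0, 0], [0.5, 0, 0, 0, 0, 0, 0]]}}

```text
time_s: 9.22
tool_pos: [0.5031, -0.0534, 0.0296]
tool_rot: [180.0, 0.0, -0.9]
force: [-0.5, 0.7, 1.0]
grip_width: 0.0134
```

Call:
{"name": "move_arm", "arguments": {"steps": [[0.5, 0, 0, -1, 0, 0, 0], [0.5, 0, 0, -2, 0, 0, 0], [0.5, 0, 0, -2, 0, 0, 0], [0.5, 0, 0, -2, 0, 0, 0], [0.5, 0, 0, -2, 0, 0, 0]]}}

```text
time_s: 9.63
tool_pos: [0.5029, -0.0532, 0.1209]
tool_rot: [180.0, 0.0, -0.9]
force: [0.4, -0.1, -1.1]
grip_width: 0.0131
```

Call:
{"name": "move_arm", "arguments": {"steps": [[0.5, 0, 0, -3, 0, 0, 0], [0.5, 0, 0, -3, 0, 0, 0], [0.5, 0, 0, -1.5, 0, 0, 0], [0.5, 0, 0, 0, 0, 0, 0], [0.5, 0, 0, 0, 0, 0, 0]]}}

```text
time_s: 10.05
tool_pos: [0.5034, -0.0535, 0.1953]
tool_rot: [179.9, -0.1, -0.9]
force: [-0.4, -0.1, -1.4]
grip_width: 0.0131
```

```bash
python3 -c "
from h import *
c,im=cam('wrist');save('w8.png',im,1.5);c,im=cam('side');save('d8.png',im[120:300,180:360],3.5);to([.484,.36,.2])
"
```

```text
pos [ 0.5021 -0.0534  0.1933] rot [-1.7999e+02  1.3000e-01 -9.2000e-01] t 10.15 F [-0.5  0.1 -1.9] g 0.0132
tool cm [ -2.48 -41.31  -0.66]
```

View pics/w8.png

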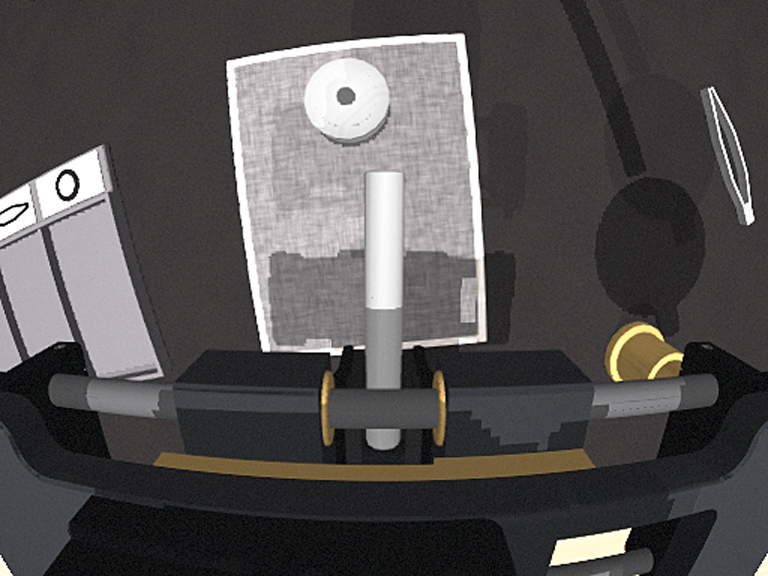

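View pics/d8.png

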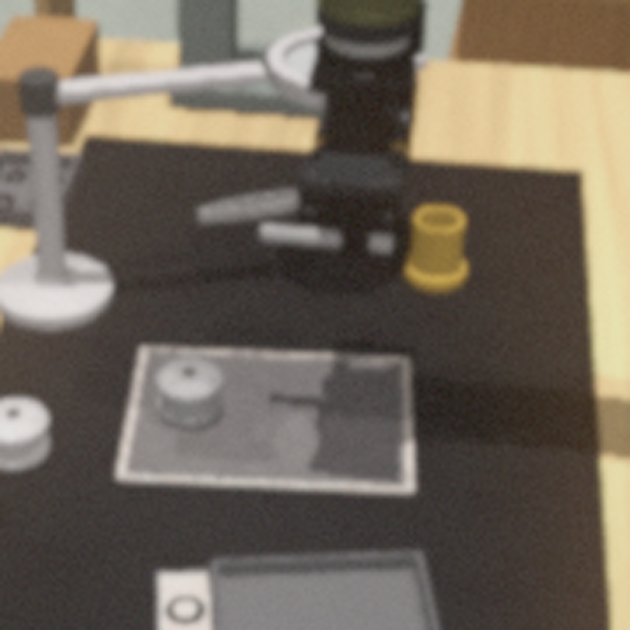

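The key is held level (tip at (384,173)). I carry it over to the key bay.

Call:
{"name": "move_arm", "arguments": {"steps": [[0.5, -0.4, -2, 0, 0, 0, 0], [0.5, -0.5, -3, 0, 0, 0, 0], [0.5, -0.5, -3.5, 0, 0, 0, 0], [0.5, -0.5, -3.5, 0, 0, 0, 0], [0.5, -0.5, -3.5, 0, 0, 0, 0]]}}

```text
time_s: 10.57
tool_pos: [0.4801, 0.103, 0.1929]
tool_rot: [180.0, 0.2, -1.0]
force: [0.4, 0.6, -2.1]
grip_width: 0.0132
```

Call:
{"name": "move_arm", "arguments": {"steps": [[0.5, -0.5, -3.5, 0, 0, 0, 0], [0.5, -0.5, -3.5, 0, 0, 0, 0], [0.5, -0.5, -3.5, 0, 0, 0, 0], [0.5, -0.5, -3.5, 0, 0, 0, 0], [0.5, -0.5, -3.5, 0, 0, 0, 0]]}}

```text
time_s: 10.98
tool_pos: [0.4581, 0.2782, 0.1929]
tool_rot: [179.9, 0.1, -0.9]
force: [0.9, -0.1, -0.7]
grip_width: 0.0129
```

Call:
{"name": "move_arm", "arguments": {"steps": [[0.5, -0.5, -3.5, 0, 0, 0, -0.04], [0.5, -0.5, -2.5, 0, 0, 0, -0.04], [0.5, 0, -1, 0, 0, 0, -0.04], [0.5, 0, 0, 0, 0, 0, -0.04], [0.5, 0, 0, 0, 0, 0, -0.048]]}}

```text
time_s: 11.4
tool_pos: [0.4476, 0.3475, 0.1927]
tool_rot: [180.0, 0.2, 11.3]
force: [0.4, -0.8, -1.9]
grip_width: 0.0129
```

Call:
{"name": "move_arm", "arguments": {"steps": [[0.5, 0, 0, 0, 0, 0, 0], [0.5, 0, 0, 0, 0, 0, 0], [0.5, 0, 0, 0, 0, 0, 0]]}}

```text
time_s: 11.65
tool_pos: [0.4488, 0.3463, 0.1937]
tool_rot: [180.0, 0.1, 10.9]
force: [0.3, -0.4, -0.8]
grip_width: 0.0127
```

```bash
python3 -c "
from h import *
to([.45,.356,.2])
c,im=cam('wrist');save('w9.png',im,1.5);c,im=cam('scene');save('s9.png',im[90:230,220:360],4);to([.45,.356,.2])
"
```

```text
pos [0.4488 0.3463 0.1937] rot [1.7996e+02 7.0000e-02 1.0880e+01] t 11.65 F [ 0.3 -0.4 -0.8] g 0.0127
tool cm [ 0.3  -0.93 -0.63]
pos [0.4489 0.3466 0.1942] rot [1.7997e+02 3.0000e-02 1.0910e+01] t 11.75 F [ 0.6  0.4 -1.4] g 0.0128
tool cm [ 0.28 -0.9  -0.59]
```

View pics/w9.png

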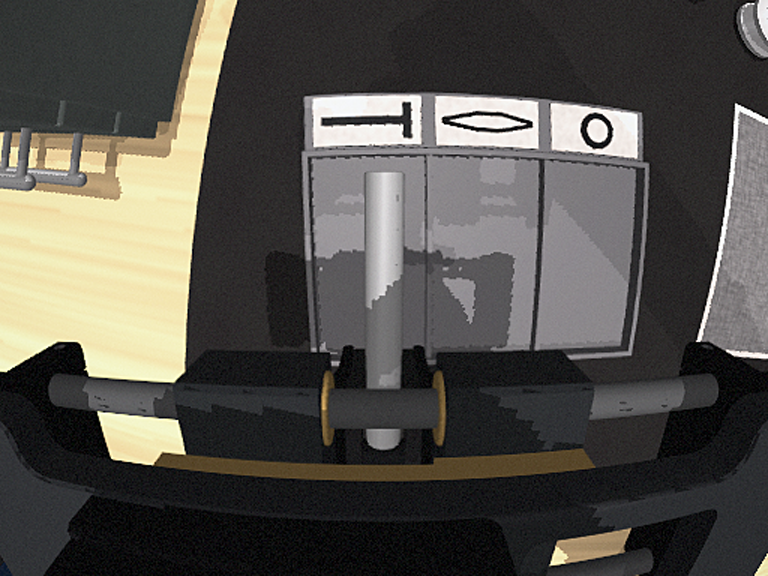

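View pics/s9.png

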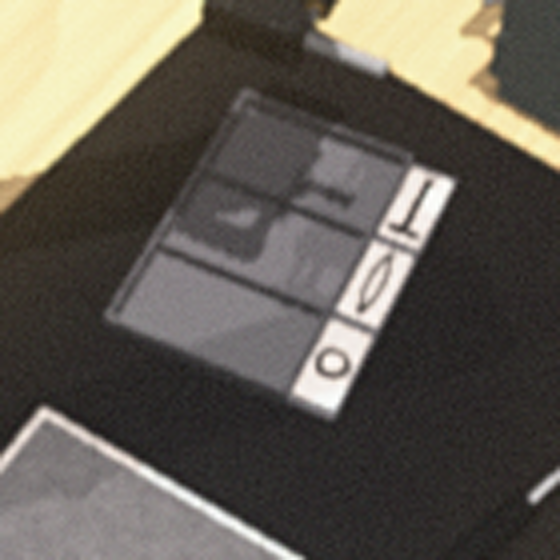

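The T plate is centred at ≈(368,123) and the ring plate at (597,133). The key shaft is parallel to the bay but needs a few mm to the left.

```bash
python3 -c "
from h import *
o=env.get_obs();c,im=cam('wrist')
def W(n,u,v,z): p=wonz(c,o,u/1.5,v/1.5,z); print(n,np.round(p,4)); return p[:2]
for z in(.012,.022):
  t=W('T',368,122.5,z);w=W('W',490,123.5,z);k=W('C',597,132,z);d=t-k;a=np.arctan2(d[1],d[0])-np.pi/2;print('yaw',np.degrees(a),np.hypot(*d)); print('bay',t-.1*np.array([np.cos(a),np.sin(a)]))
L=W('wallLfar',306,155,.021);D=W('divfar',427,158,.021);W('Rfar',645,163,.021);L2=W('wallLnear',318,352,.021);W('Rnear',630,355,.021)
tip=W('tip',384,174,.174)
ax=np.array([np.cos(np.radians(10.9)),np.sin(np.radians(10.9))]);print('tip rel tcp along',(tip-o['tool_pos'][:2])@ax,'perp',(tip-o['tool_pos'][:2])@[-ax[1],ax[0]])
s,_=cam('scene')
for n,u,v in(('T',418,205),('C',332,365)): print('scene',n,[np.round(onz(s,220+u/4,90+v/4,z),4) for z in (.012,.022)])
"
```

```text
T [0.5611 0.3785 0.012 ]
W [0.5792 0.2932 0.012 ]
C [0.5969 0.2089 0.012 ]
yaw 11.924999282197595 0.17332339685092898
bay [0.46323472 0.35779872]
T [0.5598 0.3779 0.022 ]
W [0.5773 0.2953 0.022 ]
C [0.5944 0.2136 0.022 ]
yaw 11.924999282197595 0.16788974502518872
bay [0.46190856 0.35722496]
wallLfar [0.5303 0.416  0.021 ]
divfar [0.5433 0.3336 0.021 ]
Rfar [0.5845 0.1661 0.021 ]
wallLnear [0.3897 0.3846 0.021 ]
Rnear [0.4309 0.1318 0.021 ]
tip [0.5227 0.3603 0.174 ]
tip rel tcp along 0.0749831627270509 perp -0.0005163912155671195
scene T [array([0.5647, 0.3856, 0.012 ]), array([0.5679, 0.3785, 0.022 ])]
scene C [array([0.5999, 0.2125, 0.012 ]), array([0.6028, 0.2069, 0.022 ])]
```

Call:
{"name": "move_arm", "arguments": {"steps": [[0.5, 0, -0.85, 2, 0, 0, -0.008], [0.5, 0, 0, 3, 0, 0, 0], [0.5, 0, 0, 3, 0, 0, 0], [0.5, 0, 0, 2, 0, 0, 0], [0.5, 0, 0, 1, 0, 0, 0]]}}

```text
time_s: 12.27
tool_pos: [0.446, 0.354, 0.0816]
tool_rot: [179.9, 0.2, 11.4]
force: [0.5, -0.8, -0.9]
grip_width: 0.0129
```

Call:
{"name": "move_arm", "arguments": {"steps": [[0.5, 0, 0, 0, 0, 0, 0], [0.5, 0, 0, 0, 0, 0, 0]]}}

```text
time_s: 12.43
tool_pos: [0.4474, 0.3559, 0.085]
tool_rot: [-180.0, -0.0, 11.4]
force: [-0.1, -0.0, -0.8]
grip_width: 0.013
```

```bash
python3 -c "
from h import *
c,im=cam('wrist');save('w10.png',im,1.5);c,im=cam('scene');save('s10.png',im[90:230,220:360],4);c,im=cam('side');save('d10.png',im[230:380,180:350],4);to([.448,.355,.034])
"
```

```text
pos [0.4482 0.3565 0.0863] rot [-1.7994e+02 -1.6000e-01  1.1440e+01] t 12.58 F [ 0.4  0.  -1.4] g 0.0127
tool cm [-0.06  0.15  5.23]
```

View pics/w10.png

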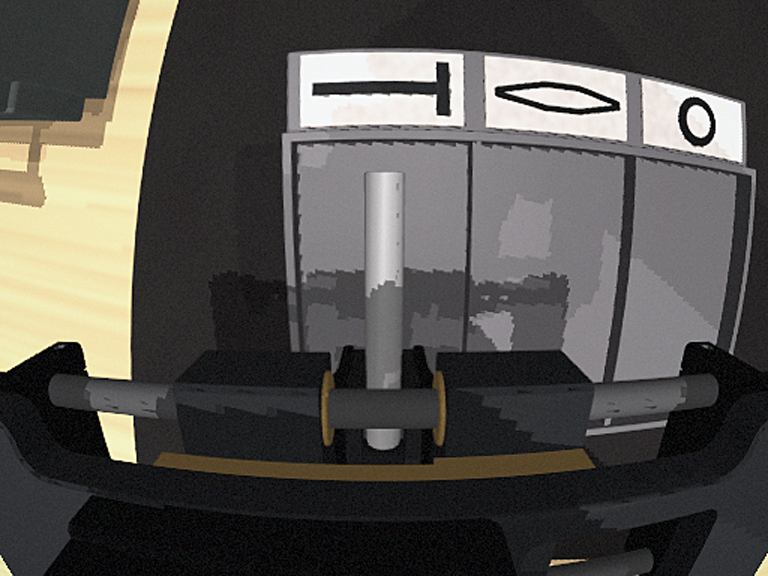

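View pics/d10.png

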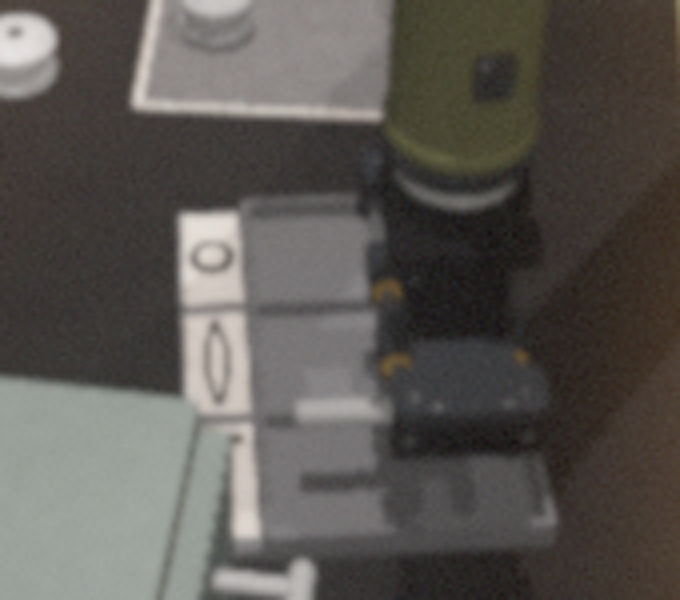

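View pics/s10.png

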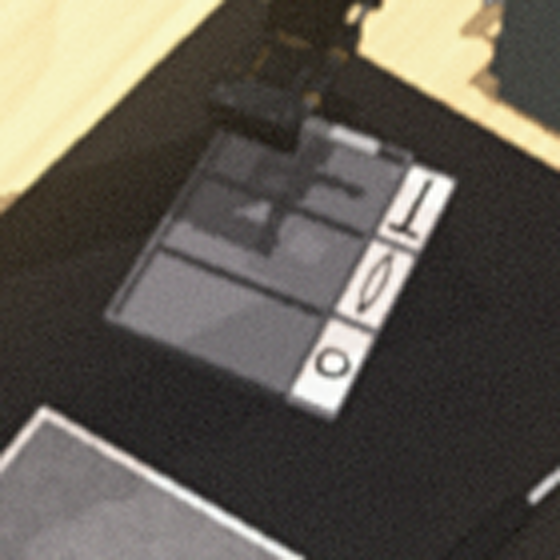

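The key is over the T bay: left wall at u≈290, divider at ≈469, T plate centred at (376,90).

```bash
python3 -c "
from h import *
o=env.get_obs();c,im=cam('wrist')
ax=np.array([np.cos(np.radians(11.4)),np.sin(np.radians(11.4))]);pe=np.array([-ax[1],ax[0]])
def W(n,u,v,z): p=wonz(c,o,u/1.5,v/1.5,z)[:2]; q=p-o['tool_pos'][:2];print(n,np.round(p,4),'along',round(q@ax,4),'left',round(q@pe,4))
W('T.012',376,91,.012);W('T.022',376,91,.022)
for v,l,d in((150,290,470),(250,292,468),(330,296,466)): W('wl',l,v,.021);W('dv',d,v,.021)
W('ledge edge',376,137,.021);W('tip',384,174,.066)
to([0,0,0])
"
```

```text
T.012 [0.5618 0.3826] along 0.1166 left 0.0031
T.022 [0.5597 0.382 ] along 0.1144 left 0.003
wl [0.5264 0.4151] along 0.0883 left 0.042
dv [0.5423 0.3353] along 0.0881 left -0.0394
wl [0.481  0.4061] along 0.042 left 0.0421
dv [0.497  0.3261] along 0.0419 left -0.0394
wl [0.4428 0.3983] along 0.003 left 0.0421
dv [0.459  0.3177] along 0.003 left -0.0402
ledge edge [0.5389 0.3779] along 0.0932 left 0.003
tip [0.5218 0.3709] along 0.0751 left -0.0004
pos [0.4481 0.3563 0.0861] rot [-1.7995e+02 -1.5000e-01  1.1440e+01] t 12.63 F [-0.3 -0.1 -0.5] g 0.0129
tool cm [-51.01  26.05   8.46]
```

Call:
{"name": "move_arm", "arguments": {"steps": [[0.5, 0, -0.2, 1.5, 0, 0, 0], [0.5, 0, 0, 1.5, 0, 0, 0], [0.5, 0, 0, 1.2, 0, 0, 0], [0.5, 0, 0, 0, 0, 0, 0], [0.5, 0, 0, 0, 0, 0, 0]]}}

```text
time_s: 13.05
tool_pos: [0.4457, 0.3569, 0.0408]
tool_rot: [179.9, 0.2, 11.5]
force: [-0.4, 0.4, -0.0]
grip_width: 0.0129
```

Call:
{"name": "move_arm", "arguments": {"steps": [[0.5, 0, 0, 0, 0, 0, 0], [0.5, 0, 0, 0.5, 0, 0, 0], [0.5, 0, 0, 0, 0, 0, 0], [0.5, 0, 0, 0, 0, 0, 0], [0.5, 0, 0, 0, 0, 0, 0]]}}

```text
time_s: 13.47
tool_pos: [0.4469, 0.3576, 0.0377]
tool_rot: [-180.0, -0.0, 11.4]
force: [-0.4, 0.4, -2.0]
grip_width: 0.0131
```

Call:
{"name": "move_arm", "arguments": {"steps": [[0.5, 0, 0, 0.2, 0, 0, 0], [0.5, 0, 0, 0, 0, 0, 0], [0.5, 0, 0, 0.1, 0, 0, 0], [0.5, 0, 0, 0, 0, 0, 0], [0.5, 0, 0, 0, 0, 0, 0]]}}

```text
time_s: 13.88
tool_pos: [0.4468, 0.3575, 0.0345]
tool_rot: [180.0, 0.0, 11.4]
force: [0.1, 0.3, -1.7]
grip_width: 0.0129
```

```bash
python3 -c "
from h import *
c,im=cam('wrist');save('w11.png',im,1.5);c,im=cam('side');save('d11.png',im[230:380,180:350],4);to([.448,.355,.034])
"
```

```text
pos [0.4468 0.3576 0.0345] rot [180.    -0.    11.45] t 13.98 F [ 0.2  0.7 -0.8] g 0.0133
tool cm [0.07 0.27 0.05]
```

View pics/w11.png

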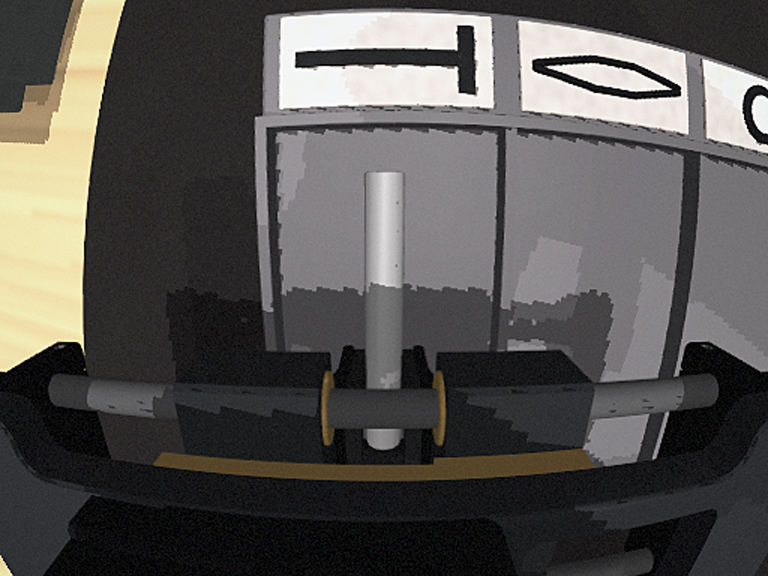

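View pics/d11.png

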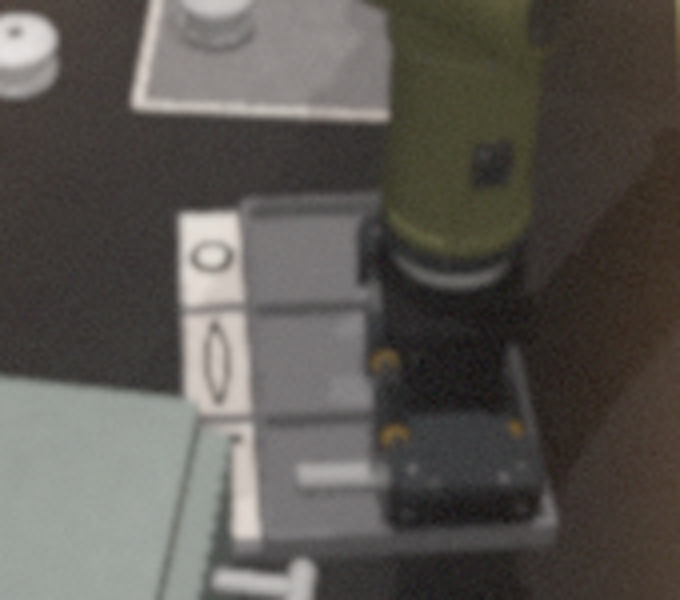

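The key is centred in the bay (walls at 270 and 499, shaft at 384) and nearly down. I inch it to contact.

Call:
{"name": "move_arm", "arguments": {"steps": [[0.5, 0, 0, 0.1, 0, 0, 0], [0.5, 0, 0, 0, 0, 0, 0], [0.5, 0, 0, 0, 0, 0, 0]]}}

```text
time_s: 14.23
tool_pos: [0.4469, 0.3577, 0.0336]
tool_rot: [-180.0, -0.0, 11.5]
force: [0.9, -0.6, -0.6]
grip_width: 0.0132
```

Call:
{"name": "move_arm", "arguments": {"steps": [[0.5, 0, 0, 0.05, 0, 0, 0], [0.5, 0, 0, 0, 0, 0, 0], [0.5, 0, 0, 0, 0, 0, 0]]}}

```text
time_s: 14.48
tool_pos: [0.447, 0.3577, 0.0336]
tool_rot: [180.0, -0.0, 11.4]
force: [-1.8, -1.4, 5.0]
grip_width: 0.013
```

Contact shows (Fz +5 N). I release gently, opening only a little so the fingers stay inside the bay.

Call:
{"name": "move_arm", "arguments": {"steps": [[1.6, 0, 0, 0, 0, 0, 0], [2.0, 0, 0, 0, 0, 0, 0], [2.6, 0, 0, 0, 0, 0, 0], [3, 0, 0, 0, 0, 0, 0], [3, 0, 0, 0, 0, 0, 0]]}}

```text
time_s: 14.9
tool_pos: [0.4467, 0.3575, 0.0328]
tool_rot: [180.0, 0.0, 11.4]
force: [0.5, -0.3, -0.0]
grip_width: 0.0281
```

Call:
{"name": "move_arm", "arguments": {"steps": [[3, 0, 0, 0, 0, 0, 0], [3, 0, 0, -1, 0, 0, 0], [3, 0, 0, -2, 0, 0, 0], [3, 0, 0, -3, 0, 0, 0], [3, 0, 0, -3, 0, 0, 0]]}}

```text
time_s: 15.32
tool_pos: [0.4461, 0.3573, 0.124]
tool_rot: [180.0, 0.1, 11.5]
force: [0.5, -0.2, -0.5]
grip_width: 0.03
```

Call:
{"name": "move_arm", "arguments": {"steps": [[3, 0, 0, -3, 0, 0, 0], [3, 0, 0, -3, 0, 0, 0], [3, 0, 0, -3, 0, 0, 0], [3, 0, 0, -2, 0, 0, 0], [3, 0, 0, 0, 0, 0, 0]]}}

```text
time_s: 15.73
tool_pos: [0.4482, 0.3598, 0.2386]
tool_rot: [-179.8, -0.5, 11.5]
force: [0.5, 0.3, 0.3]
grip_width: 0.0304
```

```bash
python3 -c "
from h import *
c,im=cam('wrist');save('w12.png',im,1.5);c,im=cam('scene');save('s12.png',im,1.5);c,im=cam('side');save('d12.png',im,1.5);to([.448,.355,.034])
"
```

```text
pos [0.4466 0.3573 0.2329] rot [1.7996e+02 1.0000e-02 1.1450e+01] t 15.88 F [ 0.3 -0.1 -0.8] g 0.0301
tool cm [ 0.1   0.24 19.89]
```

View pics/w12.png

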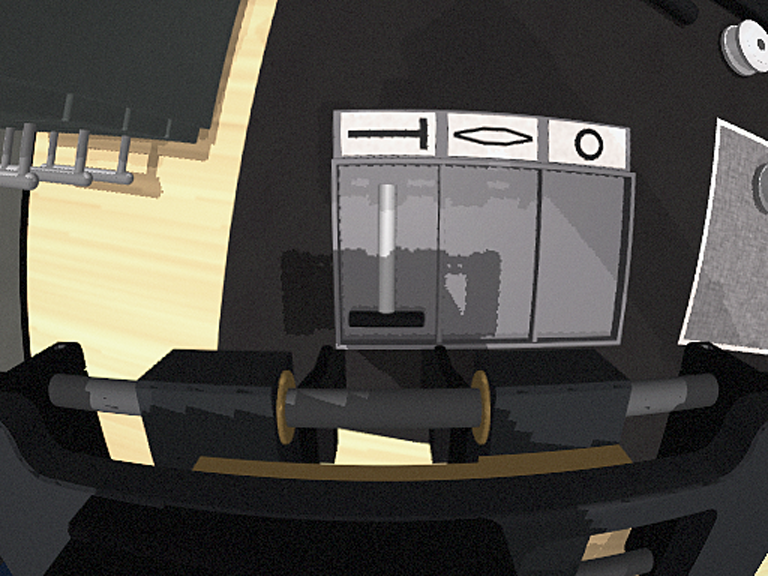

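View pics/s12.png

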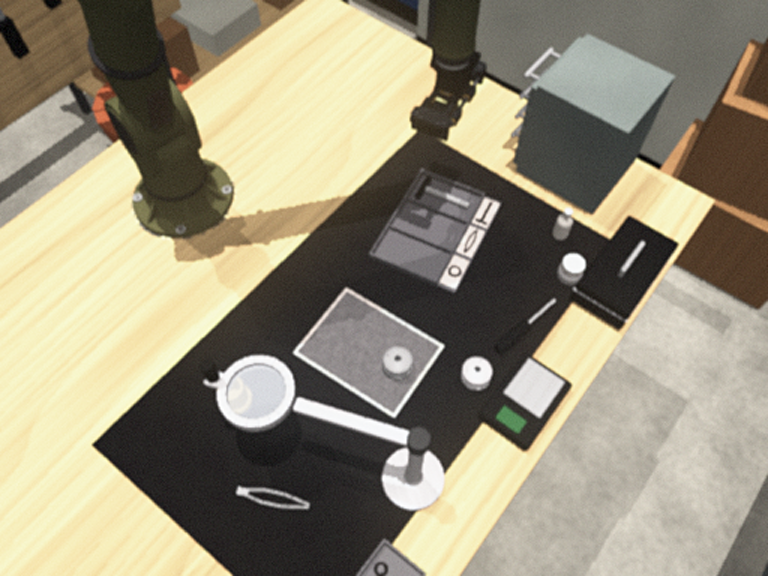

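View pics/d12.png

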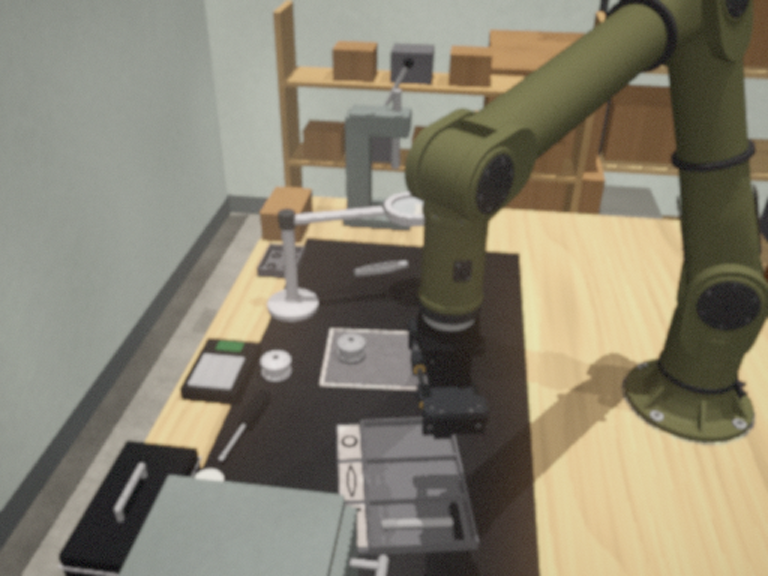

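The key lies flat and straight in the T bay (tip (387,185), crossbar (387,319), bay walls at u 337 to 438 and v 165 to 344). The yo-yos, cup and tweezers look unmoved. I'll check the numbers.

```bash
python3 -c "
from h import *
o=env.get_obs();c,im=cam('wrist')
ax=np.array([np.cos(np.radians(11.4)),np.sin(np.radians(11.4))]);pe=np.array([-ax[1],ax[0]])
def W(n,u,v,z): p=wonz(c,o,u/1.5,v/1.5,z)[:2]; q=p-o['tool_pos'][:2];print(n,np.round(p,4),'along',round(q@ax,4),'left',round(q@pe,4))
W('tip',387,185,.018);W('cross',386.5,318,.021)
W('far wall',387,166,.021);W('near wall',387,344,.021);W('L',335,250,.021);W('D',438.5,250,.021);W('T',386,134,.02)
s,_=cam('scene')
l=onz(s,256/1.5,392/1.5,.22)[:2];print('lens',l,l-[.567,-.037],np.hypot(*(l-[.567,-.037])))
a=cv2.imread('pics/scene0.png').astype(int);b=cv2.imread('pics/s12.png').astype(int)
d=np.abs(a-b).max(2)
for n,x,y,r in(('cup',234,395,14),('tw',272,497,40),('yoyo',398,360,12),('spare',477,373,18)): print(n,d[y-r:y+r,x-r:x+r].mean())
to([0,0,0])
"
```

```text
tip [0.517  0.3678] along 0.0712 left -0.0036
cross [0.4119 0.347 ] along -0.036 left -0.0033
far wall [0.5316 0.3708] along 0.086 left -0.0035
near wall [0.3898 0.342 ] along -0.0587 left -0.0037
L [0.4589 0.3981] along 0.0202 left 0.0376
D [0.4751 0.3177] along 0.0202 left -0.0444
T [0.5563 0.3766] along 0.1113 left -0.0028
lens [ 0.54580282 -0.28063194] [-0.02119718 -0.24363194] 0.2445523345311529
cup 164.49489795918367
tw 4.92484375
yoyo 25.95138888888889
spare 3.002314814814815
pos [0.4463 0.3569 0.2318] rot [1.7994e+02 1.1000e-01 1.1450e+01] t 15.98 F [ 0.2  0.1 -0.9] g 0.0303
tool cm [-50.78  26.09  23.31]
```

```bash
python3 -c "
from h import *
print(job.sign_off())"
```

```text
the job is handed in; nothing more can be done
None
```

I swung the magnifier off to the right and set the tool from the pad, the T-handle key, in the bay labelled with a T. I then handed the job in at about 16 s. No verdict is reported.

**Magnifier:** I pushed it by the knob. The lens is now about 245 mm from the pad centre, on the robot's right.

**Key:** I lowered it until the wrist force showed contact (about 5 N), then released it. In the last wrist view:
- It looks flat, and its direction matches the bay's.
- It is within about 6 mm of the bay centre along the bay, and within about 1 mm across it.

**Other items:**
- The tweezers and the spare yo-yo showed almost no change in the scene image.
- The before/after image comparison could not confirm the cup or the mirrored yo-yo. The lens now hides the cup, and the yo-yo's lighting and cover changed when the lens moved.
- By eye, both looked unmoved in the other views, and the gripper never came near either.

**Where measurements disagreed:** The label position differed by up to about 8 mm between the scene and wrist cameras. I set the key down by the wrist camera's view of the bay walls.

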